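# Square a lamp backplate in the drilling jig

## Robot

A 7-joint arm with a two-finger parallel gripper is mounted at the origin on the work surface. World frame = base frame: x ahead of the robot, y to its left, z up, the work surface at z = 0. Lengths are in m, angles in rad, forces in N, time in s.
With the tool pointing down it reaches from about 0.4 to 0.85 m from the base axis. Payload 10.4 kg.
Tool frame: the origin (TCP) lies on the centre line of the jaws, within the pads' length; the fingertips stand r.tip_extent ahead of it and the grasp point (between the pads) lies 3 mm ahead of it (r.tip_extent is the distance from the TCP to the fingertips, in m); z points along the fingers, y is the direction in which the jaws open and shut (so a half turn about z gives the same grasp; the last joint's range is limited). The gripper opens to 87 mm and grips with 3 to 60 N. Pads are 19 mm wide; open, the fingers measure 117 mm over their backs; the gripper's body (75 mm by 190 mm) begins 51 mm behind the grasp point.
Start: joints at [1.105, 0.332, -0.065, 1.46, 0.022, 1.35, -0.088], TCP at [0.268, -0.565, 0.207] pointing down, gripper open.
Joint ranges: [-2.6, 2.6], [-0.5, 2.12], [-1.47, 1.34], [0.16, 2.42], [-1.27, 4.41], [0.06, 2.06], [-2.6, 2.6]. Speed limits (rad/s): [2.22, 2.22, 2.79, 2.79, 3.14, 3.14, 3.14].

## Interface

Orientations are given as a unit quaternion [x, y, z, w].
In Python, from bench import r gives the robot as it stands. The module is installed in compiled form; this text tells all that it offers.
- The arm moves only by the shell command python3 -m jog 'ROWS' [FORCE]. ROWS is JSON, a list of rows, each a list of 5 numbers: the shift along the tool's x, y, z in cm, then the turn about the tool's z in rad, then the closure, from 0 (fully open) to 1 (shut). A call has exactly 10 rows; each row shifts and turns the pose as measured when the row begins, along the tool's axes as they then stand; what a row does not reach is not made up. A row lasts 1/10 s, in which the tool goes at most 50 mm and 8.59 degrees, less where a joint would pass 70% of its speed; a pose out of reach is approached as far as the arm can. A call with a gripper value outside its range is refused whole. The fingers move at their own pace and stop on an object; FORCE is the grip in N (left out, the last holds). Time passes only in rows, so rows that do not move let the fingers close, or fill a call up. It gives the time, the measured TCP pose, the force and the opening at its end, in the units of the state.
- r.read_state(): the state, without advancing time (a new reading comes with each control period).
- r.camera(name): name is "scene" or "top" or "wrist"; returns a dict with "pixels" (384x512x3 uint8, red, green, blue), "fx", "fy", "cx", "cy" (pixels), "camera_from_world" (4x4, takes a point from world to camera coordinates). Camera axes: x right, y up, looking along -z (the intrinsics and any distortion apply to the point x, -y, -z); pixel columns grow to the right and rows downward; lengths in m; the calibration is good to about 2 mm. A picture is of the moment at which its call begins. There is no depth.
- r.close_job(): hands the job in, once; it reports no verdict.
The state is a dict: "time": time; "joint_positions": joint angles; "joint_vel": joint speeds; "joint_torque": joint torques, N m; "ee_pos": TCP position; "eef_rot": TCP orientation; "ft_force": force on the tool from outside, world axes, zero at the start; "torque": the same for the moment, N m; "width": finger opening in m.
Only numpy, scipy, OpenCV 4.12 (cv2) and the standard library are available. Lean on these libraries where they do the work, as an engineer would, in place of code of your own. Each camera call takes 0.05 s, during which the arm holds its last target. There are 200 camera calls.

## Task

On the green drilling jig, turn the flat-edged brass lamp plate by its black peg until its flat faces the steel alignment bar squarely, then slide the bar by its red peg right up against the flat so that the two lie flush. Leave the loose, fully round brass plate beside the jig where it is.

Things in the scene. Friction and masses are not known exactly. Their poses are not given: they have to be found in the camera images.
- jig: Fixed green drilling jig, slab 14 mm thick, x -136 to +80, y -80 to +80 mm. Origin on the bench, on the axis of the brass lamp plate's spindle (nut 24 mm wide, stud top 40 mm up); z up; the alignment bar is on the -x side. The plate turns on it, not liftable: disc radius 70 mm, 18 to 26 mm above the bench, one flat 52 mm from the axis, a black upright peg opposite the flat.
- backplate (a joint): Angle (rad) of the flat-edged brass plate, counter-clockwise from above positive, -2.6 to 2.6, starts 0.7 to 1.9. At 0 its flat faces the bar squarely. Its black peg (16 mm across, top 58 mm above the bench) is at (55 cos q, 55 sin q) mm in the jig's frame. Friction 0.12 N m (about 2 N at the peg); it stays where left.
- bar (a joint): Gap (m) of the steel bar to the flat of a squared plate: 0 flush, 0.036 drawn back; starts 0.020 to 0.032. Bar 140 mm along y, 18 wide, 15 to 30 mm above the bench; slides along x, middle at x = -(61 mm + gap), y = 0, where its red peg stands (16 mm across, top 58 mm up). About 2 N friction, stays where left. Stopped by the plate: at 18 mm by the round rim; it squares up a plate nearly right.
- round_plate: Bystander: loose, fully round brass plate, 140 mm diameter, 8 mm thick, with a similar black peg (16 mm across, 45 mm off centre, top 40 mm above the bench), lying on the bench beside the jig. Origin at the centre of its underside.

How it is judged:
By the outcome, as a careful person would: the job done as asked, in the order asked, and still so for the second after the job is handed in, with the robot touching nothing.
It also fails if it takes over 45 s, if anything falls off the work surface, if the arm or the gripper's body presses on something with over 40 N, if the wrist force passes 120 N, or if a joint passes its speed limit or range.

## Working session

There is one attempt and no reset: what is moved stays moved. The work goes in short steps, Python scripts to look and compute and a shell command to move; the robot and the scene stay as the last step left them, time stands still between calls to the robot, and variables do not carry over. Pictures are saved under pics/ and viewed, about 8 in all and at most 12, crops included, and the job is handed in when it is done.

```bash
mkdir -p pics; cat > h.py <<'E'
from bench import r
import numpy as np, cv2
def snap(n,f):
    c=r.camera(n); cv2.imwrite('pics/'+f,cv2.cvtColor(c['pixels'],cv2.COLOR_RGB2BGR)); return c
def ray(c,u,v,z):
    T=np.array(c['camera_from_world']); R=T[:3,:3]; o=-R.T@T[:3,3]
    d=R.T@np.array([(u-c['cx'])/c['fx'],-(v-c['cy'])/c['fy'],-1]); return o+d*(z-o[2])/d[2]
def proj(c,p):
    T=np.array(c['camera_from_world']); q=T[:3,:3]@np.array(p)+T[:3,3]
    return c['cx']+c['fx']*q[0]/-q[2], c['cy']-c['fy']*q[1]/-q[2]
E
python3 - <<'E'
from h import *
import pickle
s=r.read_state(); print(s, r.tip_extent)
d={}
for n in('top','scene'):
    c=snap(n,n+'1.png'); d[n]=c; print(n,c['fx'],c['cx'],c['cy'],c.keys())
pickle.dump(d,open('c.pkl','wb'))
a=cv2.imread('pics/top1.png')
E
```

```text
{'time': 0.0, 'joint_positions': array([ 1.10539409,  0.33288009, -0.06469685,  1.46096244,  0.02158925,
        1.34991179, -0.08850562]), 'joint_vel': array([-1.20261048e-03, -2.82351681e-04,  9.68669080e-04,  7.83299370e-04,
       -3.87514665e-04,  9.49436811e-05, -8.69931057e-04]), 'joint_torque': array([ 4.58281211e-04, -6.23251104e+01,  2.50791782e-02, -3.89909470e+01,
       -6.12492976e-02,  3.96516651e-02,  1.36311942e-04]), 'ee_pos': array([ 0.26760803, -0.56434023,  0.20663874]), 'eef_rot': array([ 9.75589313e-01,  2.19601808e-01, -1.90104339e-04, -7.08240755e-04]), 'ft_force': array([ 0.55523713,  0.81180789, -0.36623708]), 'torque': array([0.06243037, 0.05049453, 0.01805808]), 'width': 0.08692019096490028} 0.022
top 370.41599915444414 257.2003958338382 192.72424254339137 dict_keys(['pixels', 'fx', 'fy', 'cx', 'cy', 'camera_from_world'])
scene 493.60425359691874 252.31096220868028 197.5351037217127 dict_keys(['pixels', 'fx', 'fy', 'cx', 'cy', 'camera_from_world'])
```

View pics/top1.png

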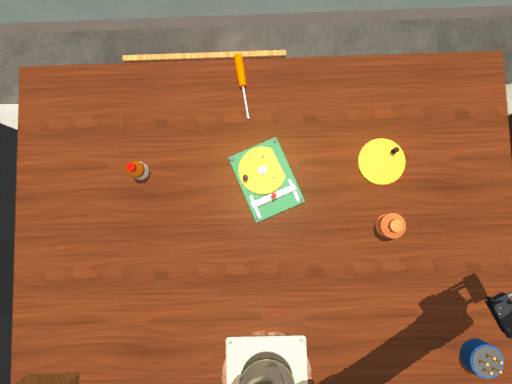

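Top view: jig around pixel (266,180), black peg about (245,178), red peg about (274,196). The loose plate is at (382,162), well clear to the right. Next I'll enlarge and measure.

```bash
python3 - <<'E'
from h import *
import pickle
c=pickle.load(open('c.pkl','rb'))['top']; im=c['pixels'].astype(int)
sub=im[130:230,220:320]; hs=cv2.cvtColor(sub.astype(np.uint8),cv2.COLOR_RGB2HSV)
def rep(n,m):
    v,u=np.nonzero(m); print(n,len(u),u.mean()+220,v.mean()+130); return u.mean()+220,v.mean()+130
H,S,V=hs[...,0].astype(int),hs[...,1].astype(int),hs[...,2].astype(int)
g=(H>40)&(H<95)&(S>80)
k=cv2.findContours(cv2.morphologyEx(g.astype(np.uint8),cv2.MORPH_CLOSE,np.ones((25,25))),0,1)[0]
k=max(k,key=cv2.contourArea); box=cv2.boxPoints(cv2.minAreaRect(k))+[220,130]
P=np.array([ray(c,u,v,.014)for u,v in box]); print('jig box',P.round(4),np.linalg.norm(P-np.roll(P,1,0),axis=1))
yel=(H>20)&(H<35)&(S>120)&(V>120); yc=max(cv2.findContours(yel.astype(np.uint8),0,1)[0],key=cv2.contourArea)
print('plate',cv2.minEnclosingCircle(yc))
hub=(S<70)&(V>170)
print('plate ctr',ray(c,*(np.array(cv2.minEnclosingCircle(yc)[0])+[220,130]),.026))
red=((H<8)|(H>172))&(S>150)&(V>120)
import itertools
for u0,v0 in [rep('red',red&g.__class__(red.shape) if 0 else red)]: print(ray(c,u0,v0,.045))
U,W=np.meshgrid(np.arange(220,320),np.arange(130,230))
bk=(V<70)&(abs(U-245)<8)&(abs(W-178)<8); b=rep('black',bk); print(ray(c,*b,.045))
h=hub&(abs(U-262)<6)&(abs(W-170)<6); b=rep('hub',h); print(ray(c,*b,.035))
print('cam',ray(c,257,192,0), -np.array(c['camera_from_world'])[:3,:3].T@np.array(c['camera_from_world'])[:3,3])
cv2.imwrite('pics/t2.png',cv2.resize(im[130:230,220:320,::-1].astype(np.uint8),(600,600),interpolation=cv2.INTER_CUBIC))
E
```

```text
jig box [[ 0.6439  0.1348  0.014 ]
 [ 0.734  -0.0443  0.014 ]
 [ 0.4947 -0.16    0.014 ]
 [ 0.4074  0.0161  0.014 ]] [0.26471035 0.20047368 0.2657768  0.19655423]
plate ((41.95334243774414, 40.25312423706055), 23.631797790527344)
plate ctr [ 0.5949975  -0.00398777  0.026     ]
red 15 273.4666666666667 195.13333333333333
[ 0.51921365 -0.03519213  0.045     ]
black 0 nan nan
[nan nan nan]
hub 65 262.03076923076924 169.23076923076923
[ 0.5967037  -0.00431668  0.035     ]
cam [0.53337177 0.01269389 0.        ] [ 0.4391032  -0.00669062  1.10752064]<stdin>:6: RuntimeWarning: Mean of empty slice.
  ret = ret.dtype.type(ret / rcount)
```

View pics/t2.png

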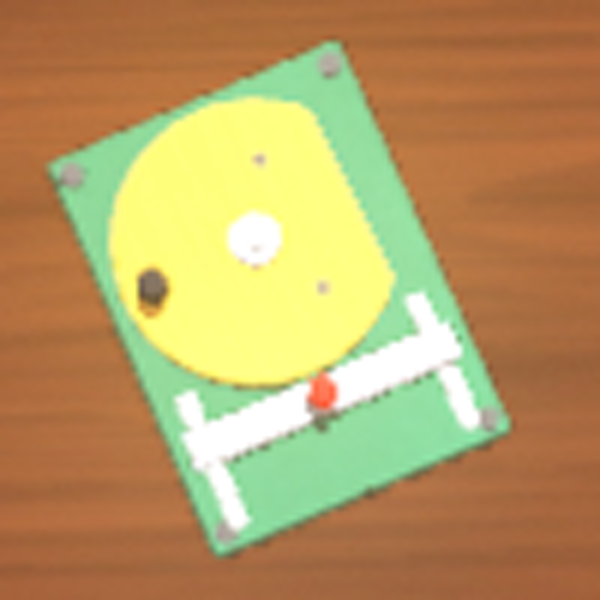

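Crop shows the jig corners at (335,40), (50,165), (215,555) and (510,430), hub at (255,238), black peg top at (152,282) and red peg top at (322,388). My box fit gave 265x198 mm where the jig is 216x160, so I reject it. I'll recompute from these corners.

```bash
python3 - <<'E'
from h import *
import pickle
c=pickle.load(open('c.pkl','rb'))['top']
f=lambda u,v,z: ray(c,220+u/6-.5+.08,130+v/6-.5+.08,z)
P=np.array([f(*p,.014) for p in [(335,40),(50,165),(215,555),(510,430)]])
print(P.round(4),np.linalg.norm(P-np.roll(P,1,0),axis=1))
ex=(P[0]+P[1]-P[2]-P[3])[:2]; th=np.arctan2(ex[1],ex[0]); print('yaw',th)
R=np.array([[np.cos(th),-np.sin(th)],[np.sin(th),np.cos(th)]])
print('origin from corners',P[:,:2].mean(0)-R@[-.028,0])
h=f(255,238,.038)[:2];print('hub',h)
for o in (h,P[:,:2].mean(0)-R@[-.028,0]):
  for n,p in(('black',(152,283)),('red',(322,388))):
    q=f(*p,.055)[:2]; l=R.T@(q-o); print(n,q,l,np.hypot(*l),np.arctan2(l[1],l[0]))
s=r.read_state(); x,y,z,w=s['eef_rot']; 
from scipy.spatial.transform import Rotation as Q
print(Q.from_quat(s['eef_rot']).as_matrix().round(3))
E
```

```text
[[ 0.6983 -0.047   0.014 ]
 [ 0.6393  0.0968  0.014 ]
 [ 0.4435  0.0194  0.014 ]
 [ 0.501  -0.1272  0.014 ]] [0.21301463 0.1554212  0.2105899  0.15745571]
yaw 0.3809734607857134
origin from corners [ 0.59652964 -0.00410656]
hub [ 0.59621211 -0.00446538]
black [0.57345693 0.04521537] [-0.00265119  0.05457973] 0.05464407955754202 1.6193328621097127
red [ 0.52100835 -0.03437201] [-0.0809319   0.00020017] 0.0809321447878583 3.1391193989371513
black [0.57345693 0.04521537] [-0.00307938  0.0543647 ] 0.05445184003573785 1.6273788224429957
red [ 0.52100835 -0.03437201] [-8.13600814e-02 -1.48641008e-05] 0.08136008279201482 -3.141409958336827
[[ 0.904  0.428 -0.001]
 [ 0.428 -0.904  0.001]
 [-0.    -0.001 -1.   ]]
```

View pics/scene1.png

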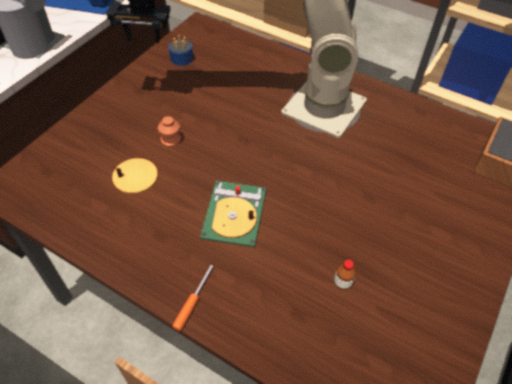

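```bash
cat > go.py <<'E'
# usage: go.py X Y [yaw_y_target] : offsets to target in current tool axes (cm), and turn about tool z
import sys
from h import *
from scipy.spatial.transform import Rotation as Q
s=r.read_state(); M=Q.from_quat(s['eef_rot']).as_matrix(); p=s['ee_pos']
X,Y,Z,a=map(float,sys.argv[1:5])
d=M.T@(np.array([X,Y,Z])-p)*100
cur=np.arctan2(M[1,1],M[0,1]); t=(a-cur+np.pi/2)%np.pi-np.pi/2
print('t',s['time'],'shift cm',d.round(2),'turn about tool z',round(-t,3),'cur yaw y',round(cur,3),'pos',p.round(4),'F',s['ft_force'].round(1),'w',round(s['width'],4),'j',s['joint_positions'].round(2))
E
python3 go.py .5735 .0452 .2 .43; python3 -c "
from h import *;c=r.camera('top');print(ray(c,390,226,.1))"
```

```text
t 0.1 shift cm [ 53.76 -41.97   0.72] turn about tool z -1.558 cur yaw y -1.128 pos [ 0.2676 -0.5644  0.2067] F [-0.5 -0.1 -0.6] w 0.0871 j [ 1.11  0.33 -0.06  1.46  0.02  1.35 -0.09]
[ 0.42330005 -0.3445763   0.1       ]
```

Scene view (seen from the far side): the bystander objects are low, with the bottle at (170,130) about 8 cm tall. A traverse at 0.2 m is clear.

```bash
python3 -m jog '[[3.8,-3,0,0,0.3],[3.8,-3,0,0,0.3],[3.8,-3,0,0,0.3],[3.8,-3,0,0,0.3],[3.8,-3,0,0,0.3],[3.8,-3,0,0,0.3],[3.8,-3,0,0,0.3],[3.8,-3,0,0,0.3],[3.8,-3,0,0,0.3],[3.8,-3,0,0,0.3]]' 20; python3 go.py .5735 .0452 .15 .43
```

```text
time: 1.15
ee_pos: [0.4845, -0.1226, 0.2035]
eef_rot: [0.977, 0.213, -0.002, -0.0]
ft_force: [0.7, -0.9, 0.0]
width: 0.0611
t 1.15 shift cm [ 15.1  -11.55   5.3 ] turn about tool z 1.57 cur yaw y -1.142 pos [ 0.4845 -0.1226  0.2035] F [ 0.7 -0.9  0. ] w 0.0611 j [ 0.59  0.09 -0.46  1.77  0.04  1.3  -1.02]
```

```bash
python3 -m jog '[[0,0,0,-0.14,0.3],[0,0,0,-0.14,0.3],[0,0,0,-0.14,0.3],[0,0,0,-0.14,0.3],[0,0,0,-0.14,0.3],[0,0,0,-0.14,0.3],[0,0,0,-0.14,0.3],[0,0,0,-0.14,0.3],[0,0,0,-0.14,0.3],[0,0,0,-0.14,0.3]]'; python3 go.py .5735 .0452 .15 .43
```

```text
time: 2.15
ee_pos: [0.4859, -0.112, 0.2017]
eef_rot: [0.584, 0.811, -0.001, -0.004]
ft_force: [-0.2, 0.3, -0.6]
width: 0.0611
t 2.15 shift cm [12.1  13.32  5.15] turn about tool z -0.107 cur yaw y 0.323 pos [ 0.4859 -0.112   0.2017] F [-0.2  0.3 -0.6] w 0.0611 j [ 0.64  0.1  -0.53  1.76  0.05  1.3   0.42]
```

```bash
python3 -m jog '[[2.4,2.7,0,-0.05,0.3],[2.4,2.7,0,-0.05,0.3],[2.4,2.7,1,0,0.3],[2.4,2.7,1,0,0.3],[2.4,2.5,1,0,0.3],[0,0,1,0,0.3],[0,0,1,0,0.3],[0,0,0,0,0.3],[0,0,0,0,0.3],[0,0,0,0,0.3]]'; python3 go.py .5735 .0452 .056 .43; python3 - <<'E'
from h import *
c=snap('wrist','w1.png')
for q in [(.5735,.0452,.058),(.5964,-.0043,.04)]: print(proj(c,q))
E
```

```text
time: 3.15
ee_pos: [0.563, 0.0517, 0.1482]
eef_rot: [0.542, 0.841, -0.002, -0.004]
ft_force: [-0.8, 0.6, 0.1]
width: 0.0605
t 3.15 shift cm [-1.08  0.76  9.21] turn about tool z -0.004 cur yaw y 0.426 pos [0.563  0.0517 0.1482] F [-0.8  0.6  0.1] w 0.0605 j [ 0.37  0.32 -0.65  1.66  0.2   1.24  0.11]
(np.float64(268.8639842528723), np.float64(205.8681919674465))
(np.float64(268.56517525903115), np.float64(257.54561532234027))
```

View pics/w1.png

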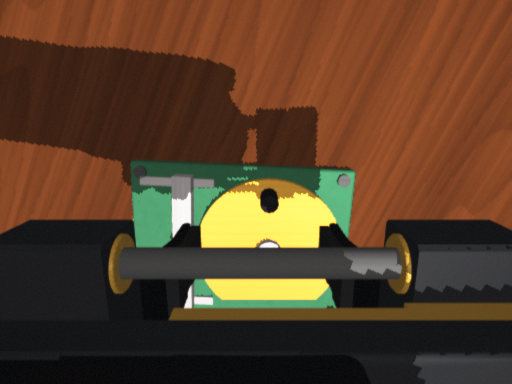

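Wrist view: black peg at (269,200), matching the projected (269,206). I'll centre and descend.

```bash
python3 -m jog '[[-1.1,0.8,0,0,0.3],[0,0,1,0,0.3],[0,0,1,0,0.3],[0,0,1,0,0.3],[0,0,1,0,0.3],[0,0,1,0,0.3],[0,0,1,0,0.3],[0,0,0,0,0.3],[0,0,0,0,0.3],[0,0,0,0,0.3]]'; python3 go.py .5735 .0452 .056 .43
```

```text
time: 4.2
ee_pos: [0.5751, 0.0429, 0.0826]
eef_rot: [0.543, 0.84, -0.002, -0.004]
ft_force: [-1.2, 0.7, 0.6]
width: 0.0609
t 4.2 shift cm [ 0.27 -0.03  2.66] turn about tool z -0.006 cur yaw y 0.424 pos [0.5751 0.0429 0.0826] F [-1.2  0.7  0.6] w 0.0609 j [ 0.36  0.41 -0.62  1.7   0.25  1.12  0.08]
```

```bash
python3 -m jog '[[0.2,0,0.9,0,0.3],[0.1,0,0.9,0,0.3],[0,0,0.7,0,0.3],[0,0,0,0,0.3],[0,0,0,0,1],[0,0,0,0,1],[0,0,0,0,1],[0,0,0,0,1],[0,0,0,0,1],[0,0,0,0,1]]' 20; python3 go.py .5735 .0452 .056 .43
```

```text
time: 5.2
ee_pos: [0.5745, 0.046, 0.0569]
eef_rot: [0.543, 0.84, -0.001, -0.003]
ft_force: [-0.8, -0.1, -0.6]
width: 0.0207
t 5.2 shift cm [-0.03 -0.12  0.09] turn about tool z -0.007 cur yaw y 0.423 pos [0.5745 0.046  0.0569] F [-0.8 -0.1 -0.6] w 0.0207 j [ 0.34  0.43 -0.61  1.73  0.28  1.08  0.06]
```

```bash
python3 -m jog '[[0,0,0,0,1],[0,0,0,0,1],[0,0,0,0,1],[-0.04,0.66,0,0.12,1],[-0.04,0.66,0,0.12,1],[-0.04,0.66,0,0.12,1],[-0.04,0.66,0,0.12,1],[-0.04,0.66,0,0.12,1],[0,0,0,0,1],[0,0,0,0,1]]' 20; python3 go.py .6475 .0162 .056 1.952; python3 - <<'E'
from h import *
p=r.read_state()['ee_pos'][:2]-[.5964,-.0043]; print(np.hypot(*p),np.arctan2(p[1],p[0])-.381)
E
```

```text
time: 6.2
ee_pos: [0.6076, 0.05, 0.0565]
eef_rot: [0.773, 0.635, -0.003, -0.003]
ft_force: [-0.2, 0.4, 0.3]
width: 0.0005
t 6.2 shift cm [-2.53  4.57  0.02] turn about tool z 0.994 cur yaw y -0.196 pos [0.6076 0.05   0.0565] F [-0.2  0.4  0.3] w 0.0005 j [ 0.23  0.48 -0.49  1.64  0.24  1.09 -0.52]
0.05540401380440534 0.9859959029062013
```

The jaws closed on nothing. I'll look before moving again.

```bash
python3 - <<'E'
from h import *
c=snap('wrist','w2.png'); t=snap('top','t3.png')
p=r.read_state()['ee_pos']; print('grasp pt proj',proj(c,p-[0,0,.003]),'tip',proj(c,p-[0,0,.022]))
for q in [(.5735,.0452,.055),(.5964,-.0043,.04)]: print(proj(c,q))
a=t['pixels'][120:240,200:360,::-1]; a=cv2.resize(a,(520,390),interpolation=cv2.INTER_CUBIC)
b=c['pixels'][...,::-1][:,100:430]
b=cv2.resize(b,(280,326)); o=np.zeros((390,800,3),np.uint8); o[:,:520]=a; o[:326,520:]=b
cv2.imwrite('pics/c1.png',o)
E
```

```text
grasp pt proj (np.float64(259.2164249546211), np.float64(230.31561748753728)) tip (np.float64(259.4520762367984), np.float64(219.7544188703814))
(np.float64(202.58153248409334), np.float64(249.42994779787935))
(np.float64(258.8149702039036), np.float64(303.3507449111213))
```

View pics/c1.png

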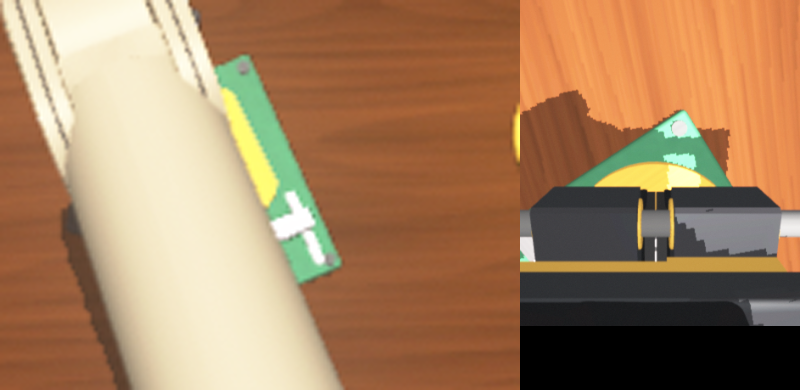

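View pics/w2.png

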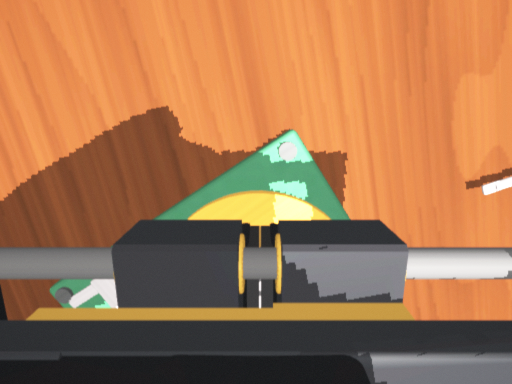

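```bash
python3 - <<'E'
from h import *
import pickle
c=r.camera('wrist'); print('cam',-np.array(c['camera_from_world'])[:3,:3].T@np.array(c['camera_from_world'])[:3,3], c['fx'])
print('corner',ray(c,293,130,.014),'rim',ray(c,260,192,.026)[:2], np.hypot(*(ray(c,260,192,.026)[:2]-[.5964,-.0043])),'corner2',ray(c,52,290,.014))
s=pickle.load(open('c.pkl','rb'))['scene']; im=s['pixels'][170:255,195:275]
cv2.imwrite('pics/s2.png',cv2.resize(im[...,::-1],None,fx=7,fy=7,interpolation=cv2.INTER_CUBIC))
E
python3 go.py .6 0 .1 0
```

```text
cam [0.62183208 0.11422183 0.23316353] 334.0337362740549
corner [0.63916272 0.09844988 0.014     ] rim [0.61087854 0.06510386] 0.07089798595453961 corner2 [0.44634337 0.01946332 0.014     ]
t 6.35 shift cm [-5.03  0.2  -4.34] turn about tool z -0.197 cur yaw y -0.197 pos [0.6076 0.0498 0.0566] F [-0.5 -0.5  0.1] w 0.0007 j [ 0.23  0.48 -0.49  1.64  0.24  1.09 -0.52]
```

View pics/s2.png

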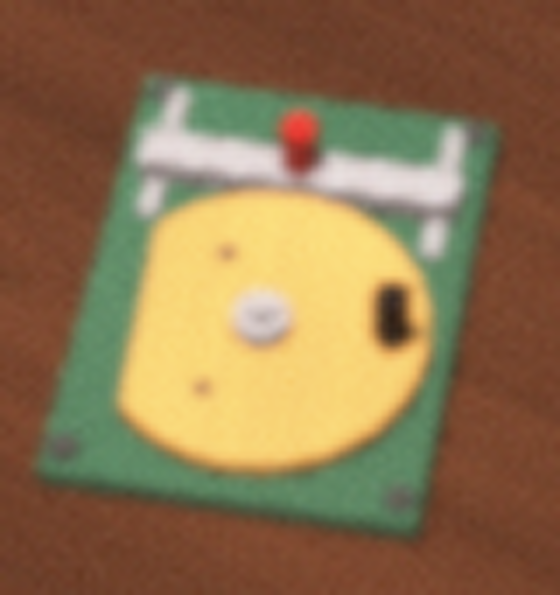

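Crop of the scene camera agrees on the initial layout: black peg at (392,310), hub at (262,315), red peg at (298,130). The wrist view also confirms the jig pose to 2 mm. I'll lift and look for the peg.

```bash
python3 -m jog '[[0,0,-1.5,0,0.3],[0,0,-2,0,0.3],[0,0,-2,0,0.3],[0,0,-2,0,0.3],[-1,0,-2,0,0.3],[-1,0,-2,0,0.3],[-1,0,-2,0,0.3],[-1,0,0,0,0.3],[0,0,0,0,0.3],[0,0,0,0,0.3]]'; python3 - <<'E'
from h import *
c=snap('wrist','w3.png')
import pickle; pickle.dump(c,open('w3.pkl','wb'))
for q in [(.5735,.0452,.058),(.5964,-.0043,.04)]: print(proj(c,q))
E
python3 go.py .6 0 .1 0
```

```text
time: 7.35
ee_pos: [0.5995, 0.0099, 0.2058]
eef_rot: [0.769, 0.639, -0.001, -0.001]
ft_force: [-0.1, 0.1, -0.4]
width: 0.0602
(np.float64(226.591198771542), np.float64(149.33543386846466))
(np.float64(259.32399974182175), np.float64(189.75525841391362))
t 7.4 shift cm [-0.96  0.28 10.55] turn about tool z -0.185 cur yaw y -0.185 pos [0.5994 0.0098 0.2055] F [ 0.6 -0.2 -0.4] w 0.0603 j [ 0.31  0.32 -0.5   1.51  0.16  1.35 -0.39]
```

View pics/w3.png

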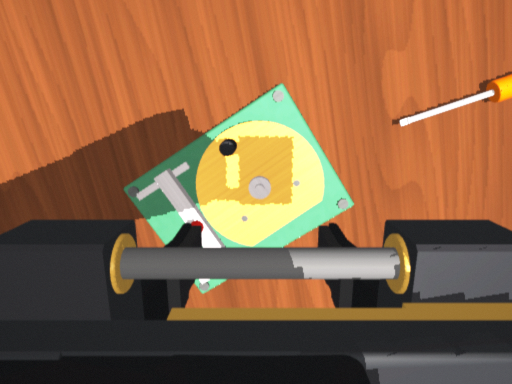

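Peg at (228,147), predicted (227,149), so the plate has not moved and the jaws passed clear of the peg. Next I'll check where the fingers really are in this picture against the stated geometry.

```bash
python3 - <<'E'
from h import *
import pickle
from scipy.spatial.transform import Rotation as Q
c=pickle.load(open('w3.pkl','rb')); s=r.read_state(); M=Q.from_quat(s['eef_rot']).as_matrix()
for x in(-.0095,.0095):
  for y in (-.03,.03,.045):
    print(x,y,[(z,)+tuple(int(round(k)) for k in proj(c,s['ee_pos']+M@[x,y,z])) for z in(-.03,-.01,.01,.022)])
print('axis',M.T@((-np.array(c['camera_from_world'])[:3,:3].T@np.array(c['camera_from_world'])[:3,3])-s['ee_pos']))
print('camera view dir in tool',M.T@(-np.array(c['camera_from_world'])[2,:3]))
im=c['pixels'][205:325,165:365,::-1]
im=cv2.convertScaleAbs(im,alpha=2.5,beta=20)
cv2.imwrite('pics/w3c.png',cv2.resize(im,None,fx=4,fy=4,interpolation=cv2.INTER_CUBIC))
E
```

```text
-0.0095 -0.03 [(-0.03, 197, 272), (-0.01, 203, 255), (0.01, 209, 241), (0.022, 212, 234)]
-0.0095 0.03 [(-0.03, 321, 272), (-0.01, 315, 255), (0.01, 309, 241), (0.022, 306, 234)]
-0.0095 0.045 [(-0.03, 352, 272), (-0.01, 342, 255), (0.01, 334, 241), (0.022, 330, 234)]
0.0095 -0.03 [(-0.03, 195, 235), (-0.01, 202, 222), (0.01, 208, 211), (0.022, 211, 205)]
0.0095 0.03 [(-0.03, 323, 235), (-0.01, 316, 221), (0.01, 310, 210), (0.022, 307, 205)]
0.0095 0.045 [(-0.03, 355, 235), (-0.01, 344, 221), (0.01, 336, 210), (0.022, 332, 205)]
axis [ 6.59147185e-02  1.07844202e-04 -1.77068723e-01]
camera view dir in tool [-0.24382855  0.00108247  0.96981775]
```

View pics/w3c.png

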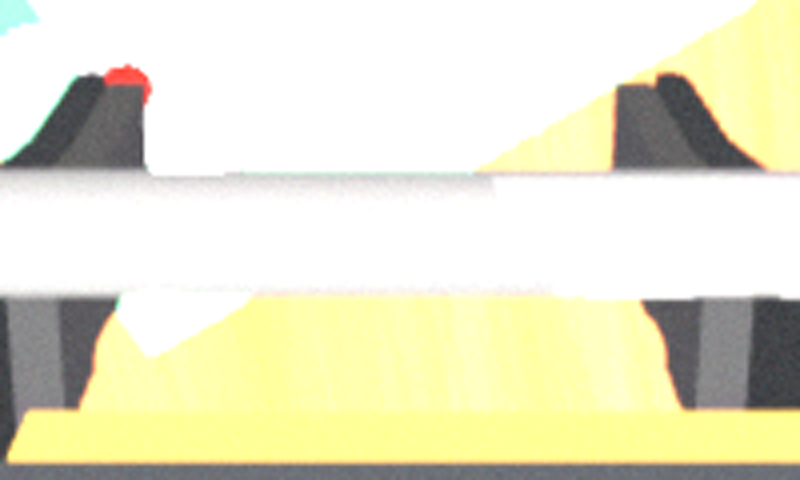

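The pad tips appear at about (201,225) and (318,226). The stated tip extent would put them at (211,205) and (307,205). Both the spacing and the row place the tips about 14 mm *behind* the reported TCP, so they passed above the 58 mm peg, which explains the miss. I'll go lower with force checks.

```bash
python3 -c "
from h import *;import pickle
c=pickle.load(open('w3.pkl','rb'));print(ray(c,228,147,.057),ray(c,260,188,.039))"
python3 -m jog '[[0,0,0,-0.14,0.3],[0,0,0,-0.14,0.3],[0,0,0,-0.14,0.3],[0,0,0,-0.14,0.3],[0,0,1,-0.04,0.3],[0,0,2,0,0.3],[0,0,2,0,0.3],[0,0,2,0,0.3],[0,0,0,0,0.3],[0,0,0,0,0.3]]'; python3 go.py .5735 .0452 .056 .43
```

```text
[0.57519485 0.04706727 0.057     ] [ 0.59740638 -0.00279244  0.039     ]
time: 8.4
ee_pos: [0.5945, 0.0171, 0.1258]
eef_rot: [0.531, 0.847, -0.002, -0.008]
ft_force: [-0.2, -0.4, 0.5]
width: 0.0607
t 8.4 shift cm [ 3.37 -0.58  7.03] turn about tool z 0.021 cur yaw y 0.451 pos [0.5945 0.0171 0.1258] F [-0.2 -0.4  0.5] w 0.0607 j [ 0.36  0.4  -0.58  1.61  0.22  1.22  0.19]
```

```bash
python3 -m jog '[[1.7,-0.3,0,0.02,0.3],[1.7,-0.2,0,0,0.3],[0,0,0,0,0.3],[0,0,1.3,0,0.3],[0,0,1.3,0,0.3],[0,0,1.3,0,0.3],[0,0,1.3,0,0.3],[0,0,1,0,0.3],[0,0,0,0,0.3],[0,0,0,0,0.3]]'; python3 go.py .5745 .046 .024 .43
```

```text
time: 9.4
ee_pos: [0.575, 0.0458, 0.0598]
eef_rot: [0.54, 0.842, -0.002, -0.008]
ft_force: [-0.5, -0.3, 0.6]
width: 0.0609
t 9.4 shift cm [0.   0.   3.58] turn about tool z 0.001 cur yaw y 0.431 pos [0.575  0.0458 0.0598] F [-0.5 -0.3  0.6] w 0.0609 j [ 0.32  0.43 -0.58  1.72  0.25  1.09  0.09]
```

```bash
python3 -m jog '[[0,0,0.4,0,0.3],[0,0,0.4,0,0.3],[0,0,0.4,0,0.3],[0,0,0.4,0,0.3],[0,0,0.4,0,0.3],[0,0,0.4,0,0.3],[0,0,0.3,0,0.3],[0,0,0,0,0.3],[0,0,0,0,0.3],[0,0,0,0,0.3]]'; python3 go.py .5745 .046 .026 .43
```

```text
time: 10.4
ee_pos: [0.5756, 0.0461, 0.0317]
eef_rot: [0.54, 0.842, -0.002, -0.007]
ft_force: [-0.4, -0.5, 0.6]
width: 0.061
t 10.4 shift cm [ 0.04 -0.1   0.57] turn about tool z 0.001 cur yaw y 0.431 pos [0.5756 0.0461 0.0317] F [-0.4 -0.5  0.6] w 0.061 j [ 0.31  0.46 -0.57  1.74  0.28  1.03  0.07]
```

```bash
python3 -m jog '[[0,0,0.4,0,0.3],[0,0,0,0,1],[0,0,0,0,1],[0,0,0,0,1],[0,0,0,0,1],[0,0,0,0,1],[0,0,0,0,1],[0,0,0,0,1],[0,0,0,0,1],[0,0,0,0,1]]' 20; python3 go.py .5745 .046 .028 .43
```

```text
time: 11.4
ee_pos: [0.5755, 0.0461, 0.0278]
eef_rot: [0.54, 0.842, -0.002, -0.007]
ft_force: [-0.7, 0.3, -0.2]
width: 0.0148
t 11.4 shift cm [ 0.04 -0.1  -0.02] turn about tool z 0.001 cur yaw y 0.431 pos [0.5755 0.0461 0.0278] F [-0.7  0.3 -0.2] w 0.0148 j [ 0.31  0.47 -0.57  1.74  0.28  1.03  0.07]
```

Gripped: 14.8 mm opening and no contact force. Turning now.

```bash
python3 -m jog '[[-0.04,0.66,0,0.12,1],[-0.04,0.66,0,0.12,1],[-0.04,0.66,0,0.12,1],[-0.04,0.66,0,0.12,1],[-0.04,0.66,0,0.12,1],[-0.04,0.66,0,0.12,1],[-0.04,0.66,0,0.12,1],[-0.04,0.66,0,0.12,1],[0,0,0,0,1],[0,0,0,0,1]]'; python3 go.py .6477 .0164 .028 1.952; python3 - <<'E'
from h import *
p=r.read_state()['ee_pos'][:2]-[.5967,-.004]; print(np.hypot(*p),np.arctan2(p[1],p[0])-.381)
E
```

```text
time: 12.4
ee_pos: [0.6264, 0.0405, 0.0279]
eef_rot: [0.876, 0.482, -0.007, -0.004]
ft_force: [-2.2, -0.9, 1.3]
width: 0.0155
t 12.4 shift cm [-0.9   3.09 -0.05] turn about tool z 0.625 cur yaw y -0.565 pos [0.6264 0.0405 0.0279] F [-2.2 -0.9  1.3] w 0.0155 j [ 0.14  0.53 -0.36  1.61  0.2   1.06 -0.84]
0.05354221105049087 0.6007993751335222
```

```bash
python3 -m jog '[[0,0.66,0,0.12,1],[0,0.66,0,0.12,1],[-0.02,0.66,0,0.12,1],[-0.02,0.66,0,0.12,1],[-0.02,0.6,0,0.12,1],[0,0,0,0,1],[0,0,0,0,1],[0,0,0,0,1],[0,0,0,0,1],[0,0,0,0,1]]'; python3 go.py .6477 .0164 .028 1.952; python3 - <<'E'
from h import *
p=r.read_state()['ee_pos'][:2]-[.5967,-.004]; print(np.hypot(*p),np.arctan2(p[1],p[0])-.381)
E
```

```text
time: 13.4
ee_pos: [0.6453, 0.0168, 0.0279]
eef_rot: [0.978, 0.208, -0.01, -0.002]
ft_force: [0.5, -1.7, 0.1]
width: 0.0154
t 13.4 shift cm [ 0.2   0.13 -0.02] turn about tool z 0.038 cur yaw y -1.152 pos [0.6453 0.0168 0.0279] F [ 0.5 -1.7  0.1] w 0.0154 j [ 0.08  0.55 -0.23  1.56  0.14  1.07 -1.34]
0.052844668623943034 0.023468588397783763
```

```bash
python3 -m jog '[[0.05,0.12,0,0.03,1],[0,0,0,0,1],[0,0,0,0,0.3],[0,0,0,0,0.3],[0,0,0,0,0.3],[0,0,0,0,0.3],[0,0,-1.5,0,0.3],[0,0,-1.5,0,0.3],[0,0,-1.5,0,0.3],[0,0,-1.5,0,0.3]]'; python3 -m jog '[[-1.5,0,-1.5,0,0.3],[-2,0,-1.5,0,0.3],[-2,0,-1.5,0,0.3],[-2,0,-1.5,0,0.3],[-2,0,-1.5,0,0.3],[-1.5,0,-1,0,0.3],[0,0,0,0,0.3],[0,0,0,0,0.3],[0,0,0,0,0.3],[0,0,0,0,0.3]]'; python3 - <<'E'
from h import *
c=snap('wrist','w4.png')
import pickle; pickle.dump(c,open('w4.pkl','wb'))
for q in [(.5964,-.0043,.04),(.521,-.0344,.058)]: print(proj(c,q))
a=cv2.resize(c['pixels'][...,::-1],(800,600),interpolation=cv2.INTER_CUBIC); cv2.imwrite('pics/w4b.png',a)
E
python3 go.py .521 -.0344 .12 1.952
```

```text
time: 14.4
ee_pos: [0.6459, 0.0181, 0.0912]
eef_rot: [0.981, 0.194, -0.012, -0.003]
ft_force: [0.5, -0.0, 0.6]
width: 0.0601
time: 15.4
ee_pos: [0.5472, -0.0237, 0.1954]
eef_rot: [0.981, 0.195, -0.004, -0.001]
ft_force: [0.5, 0.2, -1.4]
width: 0.0611
(np.float64(260.5584275718397), np.float64(123.9641687308471))
(np.float64(259.52671454021004), np.float64(209.33057438969544))
t 15.45 shift cm [-2.77  0.03  7.55] turn about tool z 0.011 cur yaw y -1.179 pos [ 0.5471 -0.0236  0.1953] F [ 0.3 -0.3 -0.6] w 0.0612 j [ 0.17  0.19 -0.24  1.67  0.04  1.3  -1.25]
```

View pics/w4b.png

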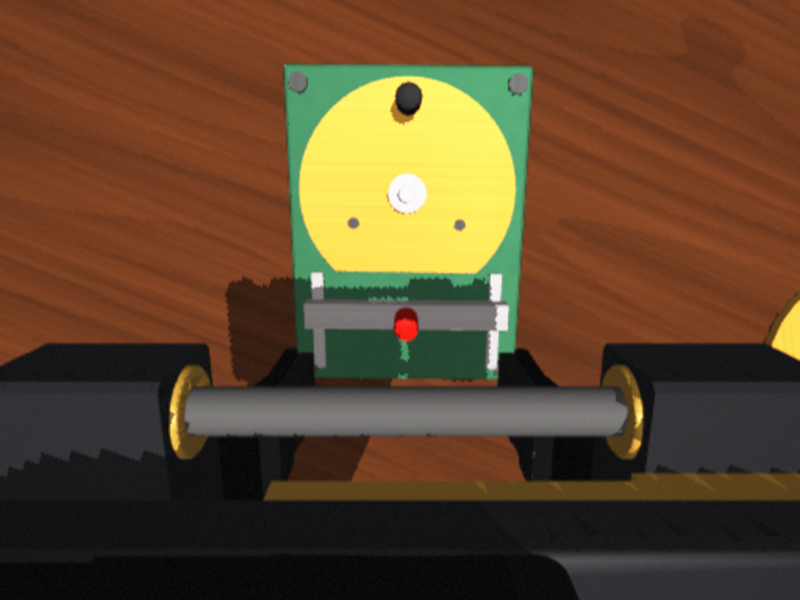

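Plate now square: flat runs (333,270)–(482,273), parallel to the bar's edge (306,301)–(508,305), with the peg at (408,92) in line with the hub at (407,192). Red peg at (406,322). Next is the bar.

```bash
python3 -c "
from h import *;import pickle
c=pickle.load(open('w4.pkl','rb'));k=.64;
print('red',ray(c,406*k,319*k,.057),'hub',ray(c,407*k,192*k,.039))
a,b,d,e=[ray(c,u*k,v*k,z)for u,v,z in((335,270,.026),(480,273,.026),(306,301,.03),(508,305,.03))]
print([np.arctan2(*(q-p)[[0,1]]) for p,q in((b,a),(e,d))])"
python3 -m jog '[[-1.3,0,0,0.01,0.3],[-1.4,0,0,0,0.3],[0,0,2,0,0.3],[0,0,2,0,0.3],[0,0,2,0,0.3],[0,0,2,0,0.3],[0,0,2,0,0.3],[0,0,2,0,0.3],[0,0,0.5,0,0.3],[0,0,0,0,0.3]]'; python3 go.py .521 -.0344 .03 1.952
```

```text
red [ 0.52572663 -0.03277786  0.057     ] hub [ 0.59728497 -0.00384963  0.039     ]
[np.float64(-0.37101000315515137), np.float64(-0.3718999955514886)]
time: 16.45
ee_pos: [0.5138, -0.0356, 0.0631]
eef_rot: [0.982, 0.188, -0.007, -0.002]
ft_force: [-0.1, -0.7, 0.3]
width: 0.0612
t 16.45 shift cm [0.76 0.17 3.3 ] turn about tool z -0.003 cur yaw y -1.193 pos [ 0.5138 -0.0356  0.0631] F [-0.1 -0.7  0.3] w 0.0612 j [ 0.19  0.25 -0.23  1.89  0.06  1.02 -1.26]
```

```bash
python3 -m jog '[[1,0.15,0,0,0.3],[0,0,0.6,0,0.3],[0,0,0.6,0,0.3],[0,0,0.6,0,0.3],[0,0,0.6,0,0.3],[0,0,0.6,0,0.3],[0,0,0.4,0,0.3],[0,0,0,0,0.3],[0,0,0,0,0.3],[0,0,0,0,0.3]]'; python3 go.py .5235 -.0335 .03 1.952;  python3 -m jog '[[0,0,0,0,1],[0,0,0,0,1],[0,0,0,0,1],[0,0,0,0,1],[0,0,0,0,1],[0,0,0,0,1],[0,0,0,0,1],[0,0,0,0,1],[0,0,0,0,1],[0,0,0,0,1]]' 30; python3 go.py .5400 -.0270 .03 1.952
```

```text
time: 17.45
ee_pos: [0.5254, -0.0332, 0.0287]
eef_rot: [0.982, 0.188, -0.006, -0.002]
ft_force: [0.1, -0.2, 0.5]
width: 0.061
t 17.45 shift cm [-0.19 -0.05 -0.13] turn about tool z -0.004 cur yaw y -1.193 pos [ 0.5254 -0.0332  0.0287] F [ 0.1 -0.2  0.5] w 0.061 j [ 0.18  0.32 -0.23  1.89  0.08  0.96 -1.28]
time: 18.45
ee_pos: [0.5255, -0.0318, 0.0295]
eef_rot: [0.982, 0.188, -0.005, -0.002]
ft_force: [-1.3, 1.6, 0.8]
width: 0.0149
t 18.45 shift cm [ 1.53  0.09 -0.07] turn about tool z -0.003 cur yaw y -1.192 pos [ 0.5255 -0.0318  0.0295] F [-1.3  1.6  0.8] w 0.0149 j [ 0.18  0.32 -0.23  1.89  0.08  0.96 -1.28]
```

```bash
python3 -m jog '[[0.3,0,0,0,1],[0.3,0,0,0,1],[0.3,0,0,0,1],[0.3,0,0,0,1],[0.2,0,0,0,1],[0.1,0,0,0,1],[0,0,0,0,1],[0,0,0,0,1],[0,0,0,0,1],[0,0,0,0,1]]'; python3 go.py .5400 -.0270 .03 1.952
```

```text
time: 19.45
ee_pos: [0.5403, -0.0259, 0.0295]
eef_rot: [0.982, 0.188, -0.006, -0.002]
ft_force: [-2.4, 1.1, 1.8]
width: 0.0152
t 19.45 shift cm [-0.07  0.09 -0.05] turn about tool z -0.003 cur yaw y -1.193 pos [ 0.5403 -0.0259  0.0295] F [-2.4  1.1  1.8] w 0.0152 j [ 0.16  0.34 -0.23  1.85  0.09  0.97 -1.3 ]
```

```bash
python3 -m jog '[[0.15,0,0,0,1],[0.1,0,0,0,1],[0.1,0,0,0,1],[0.1,0,0,0,1],[0,0,0,0,1],[0,0,0,0,1],[0,0,0,0,1],[0,0,0,0,1],[0,0,0,0,1],[0,0,0,0,1]]'; python3 go.py .5400 -.0270 .03 1.952
```

```text
time: 20.45
ee_pos: [0.5447, -0.0241, 0.0294]
eef_rot: [0.982, 0.188, -0.006, -0.002]
ft_force: [-2.3, 0.4, 2.4]
width: 0.0148
t 20.45 shift cm [-0.54  0.09 -0.05] turn about tool z -0.003 cur yaw y -1.193 pos [ 0.5447 -0.0241  0.0294] F [-2.3  0.4  2.4] w 0.0148 j [ 0.16  0.35 -0.23  1.84  0.09  0.97 -1.3 ]
```

```bash
python3 -m jog '[[0.1,0,0,0,1],[0.1,0,0,0,1],[0.1,0,0,0,1],[0.1,0,0,0,1],[0,0,0,0,1],[0,0,0,0,1],[0,0,0,0,1],[0,0,0,0,1],[0,0,0,0,1],[0,0,0,0,1]]'; python3 go.py .5400 -.0270 .03 1.952
```

```text
time: 21.45
ee_pos: [0.5456, -0.0237, 0.0294]
eef_rot: [0.982, 0.188, -0.01, -0.002]
ft_force: [-3.4, 0.9, 3.5]
width: 0.015
t 21.45 shift cm [-0.64  0.1  -0.05] turn about tool z -0.004 cur yaw y -1.194 pos [ 0.5456 -0.0237  0.0294] F [-3.4  0.9  3.5] w 0.015 j [ 0.16  0.36 -0.23  1.83  0.09  0.98 -1.31]
```

```bash
python3 -m jog '[[0.2,0,0,0,1],[0.3,0,0,0,1],[0.3,0,0,0,1],[0.3,0,0,0,1],[0.3,0,0,0,1],[0.3,0,0,0,1],[0.3,0,0,0,1],[0.3,0,0,0,1],[0.3,0,0,0,1],[0.3,0,0,0,1]]'; python3 go.py .5400 -.0270 .03 1.952
```

```text
time: 22.45
ee_pos: [0.5451, -0.0239, 0.0287]
eef_rot: [0.982, 0.183, -0.041, -0.0]
ft_force: [-16.0, -2.7, 17.4]
width: 0.015
t 22.45 shift cm [-0.6   0.11 -0.08] turn about tool z -0.012 cur yaw y -1.202 pos [ 0.5451 -0.0239  0.0287] F [-16.   -2.7  17.4] w 0.015 j [ 0.14  0.4  -0.22  1.78  0.11  1.06 -1.33]
```

Firm stop at 16 N with no further travel. I'll release and lift.

```bash
python3 -m jog '[[0,0,0,0,1],[0,0,0,0,1],[0,0,0,0,0.3],[0,0,0,0,0.3],[0,0,0,0,0.3],[0,0,0,0,0.3],[0,0,0,0,0.3],[0,0,0,0,0.3],[0,0,0,0,0.3],[0,0,0,0,0.3]]'; python3 -m jog '[[0,0,-1,0,0.3],[0,0,-1,0,0.3],[0,0,-2,0,0.3],[0,0,-2,0,0.3],[0,0,-2,0,0.3],[-1,0,-2,0,0.3],[-1,0,-2,0,0.3],[-1,0,-2,0,0.3],[0,0,-1,0,0.3],[0,0,0,0,0.3]]'; python3 - <<'E'
from h import *
c=snap('wrist','w5.png')
import pickle; pickle.dump(c,open('w5.pkl','wb'))
cv2.imwrite('pics/w5b.png',cv2.resize(c['pixels'][40:250,140:380,::-1],None,fx=2.8,fy=2.8,interpolation=cv2.INTER_CUBIC))
E
python3 go.py .5400 -.0270 .03 1.952
```

```text
time: 23.45
ee_pos: [0.5461, -0.0243, 0.0283]
eef_rot: [0.982, 0.183, -0.04, 0.0]
ft_force: [-0.1, 0.4, 0.3]
width: 0.0601
time: 24.45
ee_pos: [0.5309, -0.0324, 0.1945]
eef_rot: [0.982, 0.184, -0.037, 0.001]
ft_force: [-0.3, 0.4, -0.8]
width: 0.061
t 24.5 shift cm [ 2.25  0.03 16.24] turn about tool z -0.012 cur yaw y -1.201 pos [ 0.5307 -0.0325  0.1936] F [ 0.1 -0.  -0.1] w 0.0609 j [ 0.16  0.2  -0.23  1.65  0.06  1.36 -1.27]
```

View pics/w5b.png

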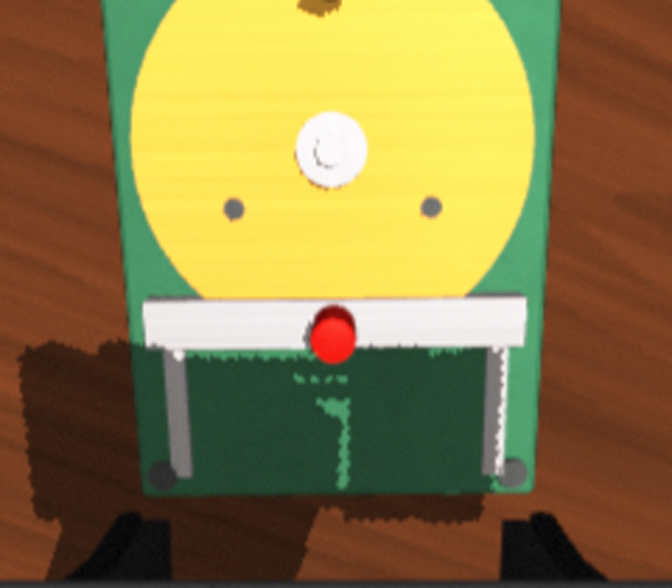

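Bar's edge (145,300)–(525,297) lies along the flat with no green showing between them, and the gripper is clear. I'll do a quick numeric check, then hand in.

```bash
python3 - <<'E'
from h import *
import pickle
c=pickle.load(open('w5.pkl','rb')); th=.376; R=np.array([[np.cos(th),-np.sin(th)],[np.sin(th),np.cos(th)]])
f=lambda u,v,z: ray(c,140+u/2.8-.3,40+v/2.8-.3,z)[:2]
h=f(332,149,.039); print('red peg in jig',R.T@(f(333,340,.058)-h),'bar ends',[R.T@(f(*p,.03)-h) for p in((145,300),(525,297))])
t=r.camera('top')['pixels'].astype(int); o=pickle.load(open('c.pkl','rb'))['top']['pixels'].astype(int)
print('round plate area diff',abs(t-o)[135:190,354:412].mean())
r.close_job()
E
```

```text
red peg in jig [-0.06086939 -0.00013698] bar ends [array([-0.05200936,  0.06829411]), array([-0.05160554, -0.06884243])]
round plate area diff 13.700626959247648
the job is handed in; nothing more can be done
```

I turned the brass plate by its black peg until its flat was square to the bar. I then slid the bar by its red peg until it stopped firmly (16 N) against the flat, released it and lifted clear. The job was handed in at about 24.6 s on the robot clock.

**Last checks**
- **Squareness:** before the bar was moved, the flat and the bar edge were parallel to about 0.001 rad.
- **Flushness:** the red peg is at x = -60.9 mm in the jig frame, where flush is -61. The bar's front edge is at -52.0 and -51.6 mm at its two ends, where the flat is at 52. No gap shows in the last picture.

**What disagreed or failed**
- **First grasp missed:** in the pictures the fingertips sit about 14 mm behind the reported tool point, not 22 mm ahead of it as stated. The jaws closed above the black peg and moved nothing; I regrasped lower with force checks.
- **Round plate check inconclusive:** the pixel difference around it between the first and last top pictures was 13.7 grey levels, not near zero. A shadow or the arm in view could explain that, but I did not look. The gripper never went near the plate while low.

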